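# Turn the top divider of the method binder

### The arm

A 6-joint arm with a two-finger parallel gripper is mounted at the origin on the work surface. World frame = base frame: x ahead of the robot, y to its left, z up, the work surface at z = 0. Lengths are in m, angles in degrees, forces in N, time in s.
With the tool pointing down it reaches from about 0.25 to 0.725 m from the base axis. Payload 9.7 kg.
Tool frame: the origin (TCP) lies at the very end of the fingers, on their centre line; the grasp point (between the pads) lies grasp_offset behind it (grasp_offset is the distance from the TCP to the grasp point, in m); z points along the fingers, y is the line along which they close (so a half turn about z gives the same grasp; the last joint's range is limited). The gripper opens to 85 mm and grips with 20 to 120 N. Pads are 22 mm wide; open, the fingers measure 114 mm over their backs; the gripper's body (76 mm by 85 mm) begins 54 mm behind the grasp point. The pads swing forward as they close: fully open they stand 13 mm farther back than shut.
Start: joints at [76.318, 4.979, 10.078, 95.1, 0, 90], TCP at [0.13, 0.534, 0.231] pointing down, gripper open.
Joint ranges: [-179.16, 179.16], [-48.56, 103.87], [-65.8, 70.77], [-126.05, 130.52], [-82.76, 87.17], [-180, 180]. Speed limits (degrees/s): [127.2, 127.2, 147.25, 180, 180, 180].

### API

Orientations are given as [roll, pitch, yaw] about the fixed x, y, z axes, in that order (R = Rz(yaw) Ry(pitch) Rx(roll)).
In Python, from workcell import get_obs, camera, calibration, job_done, recognise, cut_out, mark_of, grasp_offset gives the robot as it stands.
- The arm moves only by the tool servo_tool, never from a script. Its argument "moves" is a list of rows, each a list of 3 entries, a list of its own where there are three numbers: the turn, a rotation vector about the tool's x, y, z in degrees, then the shift along the tool's x, y, z in m, then the opening in per cent of the stroke, from 0 (shut) to 100 (fully open). In form: [[[ax, ay, az], [x, y, z], claw], ...]. A call has 1 to 12 rows; each row shifts and turns the commanded pose from where the row before left it, along the tool's axes as they then stand; what a row does not reach is not made up. A row lasts 1/10 s, in which the tool goes at most 50 mm and 8.59 degrees, less where a joint would pass 70% of its speed; a pose out of reach is approached as far as the arm can. A call is refused whole if a number of a shift passes 0.05 or a number of a turn 8.59, either way. A call with a gripper value outside its range is refused whole. The fingers move at their own pace and stop on an object; "force" is the grip in N (left out, the last holds). Time passes only in rows, so rows that do not move let the fingers close. It gives the time, the measured TCP pose, the force, the opening and the grip force at its end, in the units of the state.
- get_obs(): the state, without advancing time (a new reading comes with each control period).
- camera(name): name is "side" or "top"; returns (picture, depth): 420x560x3 uint8, red, green, blue; 420x560 float32, m along the optical axis (not along the pixel's ray), 0 where there is no reading.
- calibration(name): a dict with "camera_matrix" (3x3 intrinsics, pixels), "dist" ([k1, k2, p1, p2, k3] as OpenCV has them; the pictures are not rectified), "R" (3x3) and "t" (3): a world point X has camera coordinates R X + t. Camera axes: x right, y down, z forward; pixel columns grow to the right and rows downward; lengths in m; the calibration is good to about 2 mm. A picture is of the moment at which its call begins. calibration takes no time and is no camera call.
- job_done(): hands the job in; it is judged then, once.
Trained networks look in the newest picture that a camera, given by its name, has taken for a name from the list of things; names that differ only in an ending like _2 or _b are one class to them, and where a whole thing is asked for, a point or a joint stands for the part that bears it (a point fixed in the world has none). Each returns a list of dicts, best first, with "score" (0 to 1); they miss things now and then, are a little off and sometimes report something else, mostly with a low value. They report only what shows in the picture. A call takes as long as a camera call.
- recognise(name, camera): "xyz" ([x, y, z] in m, in the coordinates of the camera as it stood for that picture, good to about 4 mm: the middle of the surface that is visible of it).
- cut_out(name, camera): "mask" (420x560 bool, what is visible of it).
- mark_of(name, camera): "xyz" ([x, y, z] in m, in the coordinates of the camera as it stood for that picture, good to about 4 mm: a listed point, or the origin of a listed thing).
The state is a dict: "time": time; "q": joint angles; "qd": joint speeds; "joint_efforts": joint torques, N m; "ee_pos": TCP position; "tcp_rot": TCP orientation; "wrist_force": force on the tool from outside, world axes, zero at the start; "torque": the same for the moment, N m; "opening": finger opening in m; "grasp_force": force on a finger pad.
Only numpy, scipy, OpenCV 4.12 (cv2) and the standard library are available. Lean on these libraries where they do the work, as an engineer would, in place of code of your own. Each camera call takes 0.05 s, during which the arm holds its last target. There are 200 camera calls.

### The job

With the fingertips, turn the top divider of the open ring binder over the rings to the left, like a page, and press it down until it lies fully flat on the left-hand page, then take the hand away. Only push and press it, never pinch it between the fingers; leave the second divider lying flat on the right, do not lift the binder or shove it out of its place, and do not disturb the things standing around it.

Things in the scene. Friction and masses are not known exactly. Their poses are not given: they have to be found in the camera images.
- binder: A5 ring binder lying open on the bench, loose, about 1.1 kg. Origin: centre of its underside, under the middle of the spine. Its x runs along the spine away from the robot, y to the left page, z up. Dark cover boards 230 mm (x) by 380 mm (y), 3 mm thick. Two round steel rings stand at x = +40 and -40 mm, 20 mm in radius about the ring axis, top at z = 55 mm
- ring_axis (a point): on the centre line of the rings, 33.5 mm above the binder's origin; both dividers turn about the line through this point along the binder's x
- left_page (a point): middle of the top of the left-hand paper block: binder x = 0, y = 87, z = 32 mm; the block runs from x = -105 to 105 and y = 13 to 160 mm. Under its top sheets lies an already turned divider, fixed, whose tab sticks out at x = 70 mm, y = 166 to 184, z = 27 mm
- right_edge (a point): middle of the upper outer edge of the right-hand paper block: binder x = 0, y = -160, z = 28.5 mm. The block lies under both dividers
- leaf (a joint): angle of the top divider about the ring axis (rad): 0 = flat on the right, 1.57 = upright, 3.14 = flat on the left-hand page (its stop). Starts between 0 and 0.3. It grips the rings: it stays at whatever angle it is left at, does not fall by itself, and takes up to 2 N at the tab to move
- top_face: the top divider (turns with leaf): rigid grey plastic leaf, 3 mm thick, about 0.1 kg, its outline 216 mm along the spine (binder x = -108 to 108), from 13 to 166 mm off the ring axis. Origin on the ring axis, in the leaf's mid-plane; at joint 0 its axes are those of the binder, the leaf extends to -y, and +z is the face seen at first
- bottom_face: the face of the same leaf (top_face) that looks down at first and up once it is turned; same origin and axes
- leaf_tab (a point): middle of the top divider's index tab, 175 mm from the ring axis, in the leaf's mid-plane. The tab is 50 mm long (binder x = -25 to 25), 3 mm thick, and spans 166 to 184 mm from the axis. With the leaf flat on the right, 29 mm are free between the tab's underside and the cover board, and the paper block begins 24 mm inside the tab's outer edge
- under_leaf (a joint): angle of the second divider (rad), 0 = lying flat on the right just under the top one, where it is to stay
- under_leaf_tab (a point): middle of the second divider's tab (50 x 18 mm), at binder x = -70 mm, 175 mm from the ring axis, 3 mm lower than the top divider when flat. The rest of this leaf is of the top one's size, is hidden under it and ends 166 mm from the ring axis
- reagent_bottle: amber glass reagent bottle, upright, 60 mm across, 135 mm tall, beyond the binder's far edge; loose, to be left alone. Origin: centre of its underside
- flask: stoppered conical glass flask, upright, 84 mm across the foot, 138 mm tall, beyond the binder's far edge; loose, to be left alone. Origin: centre of its underside
- beaker: glass beaker, upright, 68 mm across, 90 mm tall, beyond the binder's far edge; loose, to be left alone. Origin: centre of its underside
- wash_bottle: white wash bottle with a bent spout, upright, 72 mm across, 180 mm tall, to the left of the binder; loose, to be left alone. Origin: centre of its underside
- calculator: grey pocket calculator lying flat, 145 x 80 x 15 mm, to the left of the binder; loose, to be left alone. Origin: centre of its underside
- marker: white marker pen with a black cap lying flat, 137 mm long, 15 mm thick, to the right of the binder's near right corner; loose, to be left alone. Origin: centre of its underside
- weighing_bottle: small lidded glass weighing bottle, upright, 45 mm across, 64 mm tall, off the binder's far right corner; loose, to be left alone. Origin: centre of its underside

How it is judged:
By the outcome, as a careful person would: the job done as asked, in the order asked, and still so for the second after the job is handed in, with the robot touching nothing.
It also fails if it takes over 48 s, if anything falls off the work surface, if the arm or the gripper's body presses on something with over 40 N, if the wrist force passes 120 N, or if a joint passes its speed limit or range.

## Working session

There is one attempt and no reset: what is moved stays moved. The work goes in short steps, Python scripts to look and compute and a tool call to move; the robot and the scene stay as the last step left them, time stands still between calls to the robot, and variables do not carry over. Pictures are saved under pics/ and viewed, at most 10 in all, crops included, and the job is handed in when it is done.

Besides the shell and the picture viewer there is one more tool, called after "Request:" by a JSON object that holds its "name" and its "arguments". servo_tool: Moves the arm, as the interface text tells. Its arguments: {"type":"object","properties":{"moves":{"type":"array"},"force":{"type":"number"}},"required":["moves"]}

```bash
ls; mkdir -p pics; cat > h.py <<'E'
from workcell import *
import numpy as np, cv2
from scipy.spatial.transform import Rotation as Ro
def w(name,cam,p):
    c=calibration(cam); return np.array(c["R"]).T@(np.array(p)-np.array(c["t"]))
def pix(cam,P):
    c=calibration(cam); return cv2.projectPoints(np.array(P,float).reshape(-1,3),cv2.Rodrigues(np.array(c["R"]))[0],np.array(c["t"],float),np.array(c["camera_matrix"]),np.array(c["dist"],float))[0].reshape(-1,2)
def cloud(cam,depth,mask):
    c=calibration(cam); v,u=np.nonzero(mask&(depth>0))
    n=cv2.undistortPoints(np.stack([u,v],1).astype(float)[:,None],np.array(c["camera_matrix"]),np.array(c["dist"],float))[:,0]
    z=depth[v,u][:,None]; X=np.hstack([n*z,z]); return (X-np.array(c["t"]))@np.array(c["R"]), u, v
E
python3 - <<'E'
from h import *
np.set_printoptions(precision=4,suppress=True)
o=get_obs(); print(o, grasp_offset)
ims=[]
for cam in("top","side"):
    im,d=camera(cam); np.savez(f"/tmp/{cam}.npz",im=im,d=d)
    cv2.imwrite(f"pics/{cam}0.png",im[:,:,::-1])
    for n in ["binder","ring_axis","left_page","right_edge","leaf_tab","under_leaf_tab"]:
        r=mark_of(n,cam)
        print(cam,n,[(round(x["score"],2),w(n,cam,x["xyz"])) for x in r[:2]])
    for n in ["reagent_bottle","flask","beaker","wash_bottle","calculator","marker","weighing_bottle"]:
        r=mark_of(n,cam); print(cam,n,[(round(x["score"],2),w(n,cam,x["xyz"])) for x in r[:1]])
E
```

```text
pics
{'time': 0.0, 'q': array([76.3184,  5.0137, 10.0336, 95.1   ,  0.0009, 90.0006]), 'qd': array([ 0.1106, -0.1106,  0.0224,  0.0728, -0.0487,  0.0637]), 'joint_efforts': array([  0.0001, -52.0385,  46.4803,   0.0159,  -0.0001,  -0.    ]), 'ee_pos': array([0.13  , 0.5342, 0.2305]), 'tcp_rot': array([-179.9198,   -0.0009,  166.3179]), 'wrist_force': array([-1.1093,  0.4217,  0.1716]), 'torque': array([-0.0368, -0.0173,  0.0288]), 'grasp_force': 0.0, 'opening': 0.08515090678083445} 0.0187
top binder [(0.74, array([ 0.4954,  0.0379, -0.0006]))]
top ring_axis []
top left_page [(0.94, array([0.5058, 0.1195, 0.0299]))]
top right_edge [(0.81, array([ 0.4775, -0.1206,  0.0284])), (0.34, array([ 0.6842, -0.1085,  0.0018]))]
top leaf_tab [(0.65, array([ 0.4721, -0.1361,  0.0545]))]
top under_leaf_tab [(0.66, array([ 0.403 , -0.1253,  0.0282])), (0.56, array([0.6387, 0.3104, 0.0034]))]
top reagent_bottle [(0.81, array([ 0.7032,  0.1148, -0.0004]))]
top flask [(0.86, array([0.7063, 0.0105, 0.0001]))]
top beaker [(0.93, array([ 0.6859, -0.1088,  0.0014]))]
top wash_bottle [(0.78, array([ 0.6394
[... 277 characters left out ...]
(0.75, array([0.4991, 0.0363, 0.0334]))]
side left_page [(0.85, array([0.5129, 0.1221, 0.0293]))]
side right_edge [(0.78, array([ 0.4775, -0.1227,  0.0275])), (0.7, array([ 0.7029,  0.1108, -0.0012]))]
side leaf_tab [(0.67, array([ 0.4749, -0.1369,  0.0485]))]
side under_leaf_tab []
side reagent_bottle [(0.61, array([ 0.6885, -0.1095,  0.0013]))]
side flask [(0.65, array([ 0.7036,  0.015 , -0.0017]))]
side beaker [(0.95, array([ 0.6863, -0.1072, -0.006 ]))]
side wash_bottle [(0.7, array([0.6428, 0.3093, 0.0011]))]
side calculator [(0.56, array([0.4909, 0.3121, 0.0034]))]
side marker [(0.61, array([ 0.3439, -0.2026, -0.0004]))]
side weighing_bottle [(0.82, array([ 0.6277, -0.2467, -0.0006]))]
```

View pics/top0.png

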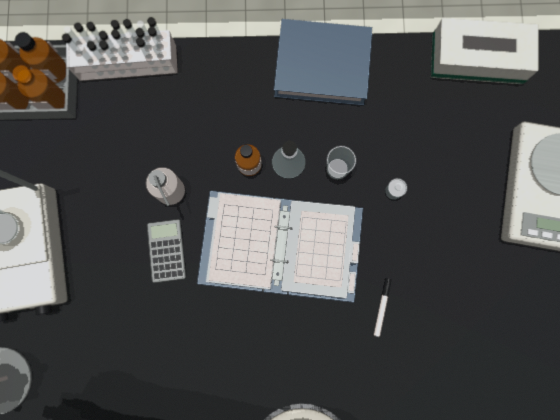

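View pics/side0.png

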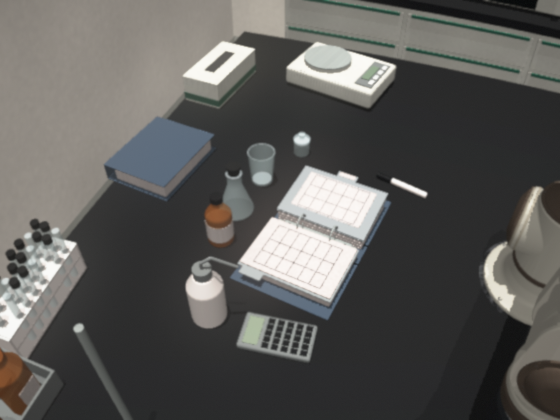

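```bash
python3 - <<'E'
from h import *
np.set_printoptions(precision=4,suppress=True)
for cam in("top","side"):
    im,d=camera(cam)
    for n in ["top_face","leaf_tab","left_page","under_leaf_tab"]:
        r=cut_out(n,cam)
        if not r: print(cam,n,"none");continue
        m=r[0]["mask"]; P,u,v=cloud(cam,d,cv2.erode(m.astype(np.uint8),np.ones((3,3)))>0)
        if len(P)<5: print(cam,n,len(P));continue
        c=np.median(P,0); q=P[np.abs(P[:,2]-c[2])<.03]; A=np.c_[q,np.ones(len(q))]
        k=np.linalg.lstsq(np.c_[q[:,:2],np.ones(len(q))],q[:,2],rcond=None)[0]
        rect=cv2.minAreaRect(q[:,:2].astype(np.float32)); print(cam,n,r[0]["score"],len(P),"med",c,"plane",k,"box",cv2.boxPoints(rect).tolist(), rect, "pix",u.min(),u.max(),v.min(),v.max())
E
```

```text
top top_face none
top leaf_tab 0.91 5781 med [ 0.4818 -0.0529  0.0434] plane [-0.0148 -0.0939  0.0455] box [[0.3670119345188141, -0.12634558975696564], [0.5782244801521301, -0.15691602230072021], [0.6021265983581543, 0.008224695920944214], [0.39091402292251587, 0.03879512846469879]] ((0.484569251537323, -0.05906044691801071), (0.16686151921749115, 0.21341335773468018), 81.76432800292969) pix 282 357 202 297
top left_page 0.71 14033 med [0.4929 0.0367 0.0334] plane [-0.001  -0.0613  0.0373] box [[0.36118394136428833, -0.13115021586418152], [0.5822298526763916, -0.16225898265838623], [0.6341614723205566, 0.20674577355384827], [0.41311556100845337, 0.23785454034805298]] ((0.4976727068424225, 0.037797778844833374), (0.37264111638069153, 0.2232242226600647), 81.98912811279297) pix 199 361 192 300
top under_leaf_tab 0.55 104 med [ 0.4027 -0.1264  0.0317] plane [0.0321 0.1326 0.0355] box [[0.38272973895072937, -0.1301792562007904], [0.42556968331336975, -0.13516971468925476], [0.42711034417152405, -0.12194398045539856], [0.38427039980888367, -0.1169535219669342]] ((0.4049200415611267, -0.12
[... 594 characters left out ...]
3] box [[0.3611876368522644, -0.13297101855278015], [0.585820198059082, -0.16342097520828247], [0.6365351676940918, 0.21070921421051025], [0.41190260648727417, 0.24115917086601257]] ((0.4988614022731781, 0.03886909782886505), (0.3775518536567688, 0.2266869992017746), 82.28035736083984) pix 231 388 167 318
side under_leaf_tab 0.68 13311 med [0.4912 0.0765 0.0316] plane [ 0.0164 -0.0796  0.0285] box [[0.361272394657135, -0.13299161195755005], [0.5869989991188049, -0.1628454476594925], [0.6364946365356445, 0.21139422059059143], [0.4107680320739746, 0.24124805629253387]] ((0.49888351559638977, 0.03920130431652069), (0.3774985671043396, 0.22769224643707275), 82.46598052978516) pix 231 388 168 318
```

The top view shows the open binder at about x 200–362, y 193–300. The near tab is at (352,282), the top tab at about (355,250), and the marker at (383,305). The wash bottle's spout points towards the binder at about (180,215), so I'll measure it.

```bash
python3 - <<'E'
from h import *
np.set_printoptions(precision=3,suppress=True)
O=np.array([.4985,.0385]); ex=np.array([np.cos(np.radians(-8)),np.sin(np.radians(-8))]); ey=np.array([-ex[1],ex[0]])
def B(P): return np.c_[(P[:,:2]-O)@ex,(P[:,:2]-O)@ey,P[:,2]]
for cam in("top","side"):
    f=np.load(f"/tmp/{cam}.npz"); d=f["d"]
    P,u,v=cloud(cam,d,np.ones(d.shape,bool)); b=B(P)
    s=(b[:,2]>.10)&(b[:,2]<.25)&(b[:,0]>-.1)&(b[:,0]<.16)&(b[:,1]>.1)&(b[:,1]<.36)
    q=b[s]; q=q[np.argsort(q[:,1])]; print(cam,"spout",len(q)); print(q[:40:4]); print(q.max(0) if len(q) else 0)
    s=(b[:,2]>.006)&(b[:,2]<.03)&(b[:,0]<-.0)&(b[:,0]>-.25)&(b[:,1]<-.2)&(b[:,1]>-.33); print("marker",b[s].min(0),b[s].max(0),s.sum())
    s=(b[:,2]>.03)&(np.abs(b[:,0])<.1)&(b[:,1]<-.15)&(b[:,1]>-.2); q=b[s]; print("tab",np.median(q,0),q.min(0),q.max(0))
    # leaf angle
    s=(np.abs(b[:,0])<.09)&(b[:,1]<-.03)&(b[:,1]>-.15); print("angle",np.polyfit(b[s,1],b[s,2],1))
    s=(np.abs(b[:,0])<.09)&(b[:,1]>.03)&(b[:,1]<.15); print("left z",np.median(b[s,2]))
    s=(b[:,2]>.012)&(b[:,0]<.03)&(b[:,0]>-.03)&(b[:,1]>.12)&(b[:,1]<.25); print("leftpage outer y",np.percentile(b[s,1],99))
E
```

```text
top spout 742
[[0.048 0.249 0.151]
 [0.096 0.251 0.101]
 [0.105 0.252 0.103]
 [0.047 0.253 0.156]
 [0.093 0.253 0.101]
 [0.051 0.254 0.154]
 [0.116 0.254 0.101]
 [0.109 0.254 0.105]
 [0.107 0.255 0.103]
 [0.099 0.255 0.107]]
[0.137 0.319 0.183]
marker [-0.249 -0.328  0.006] [-0.001 -0.2    0.022] 386
tab [-0.01  -0.162  0.049] [-0.1   -0.185  0.03 ] [ 0.1  -0.15  0.06]
angle [-0.096  0.035]
left z 0.031286932816283905
leftpage outer y 0.24951059401272002
side spout 1159
[[0.047 0.251 0.153]
 [0.045 0.253 0.153]
 [0.047 0.254 0.15 ]
 [0.05  0.255 0.155]
 [0.085 0.256 0.102]
 [0.056 0.257 0.157]
 [0.051 0.258 0.157]
 [0.053 0.258 0.154]
 [0.066 0.259 0.162]
 [0.058 0.26  0.159]]
[0.134 0.322 0.181]
marker [-0.187 -0.273  0.006] [-0.042 -0.217  0.019] 237
tab [-0.003 -0.161  0.05 ] [-0.1   -0.187  0.044] [ 0.1   -0.15   0.055]
angle [-0.099  0.034]
left z 0.031153666488916612
leftpage outer y 0.24848749622124705
```

Request:
{"name": "servo_tool", "arguments": {"moves": [[[0,0,8],[0.0,-0.04,0],0],[[0,0,8],[0.0,-0.04,0],0],[[0,0,8],[0.005,-0.04,0],0],[[0,0,8],[0,-0.04,0],0],[[0,0,8],[-0.01,-0.04,0],0],[[0,0,8],[-0.015,-0.035,0],0],[[0,0,8],[-0.02,-0.035,0],0],[[0,0,8],[-0.025,-0.03,0],0]]}}

```text
time: 2.7
ee_pos: [-0.0249, 0.257, 0.2313]
tcp_rot: [-180.0, -0.0, 101.9]
wrist_force: [-1.1, 0.2, -0.2]
opening: 0.0004
grasp_force: 0.0
```

Request:
{"name": "servo_tool", "arguments": {"moves": [[[0,0,6.6],[-0.006,0.035,0],0],[[0,0,6.6],[-0.004,0.035,0],0],[[0,0,6.7],[0,0.035,0],0],[[0,0,0],[0,0.04,0],0],[[0,0,0],[0,0.04,0],0],[[0,0,0],[0,0.04,0],0],[[0,0,0],[0,0.04,0],0],[[0,0,0],[-0.02,0.03,0],0],[[0,0,0],[-0.04,0.02,0],0],[[0,0,0],[-0.04,0.02,0],0],[[0,0,0],[-0.04,0.02,0],0],[[0,0,0],[-0.04,0.02,0],0]]}}

```text
time: 3.9
ee_pos: [0.3253, 0.0432, 0.2316]
tcp_rot: [179.9, -0.0, 82.4]
wrist_force: [2.1, -0.5, 1.2]
opening: -0.0006
grasp_force: 0.0
```

```bash
python3 -c "
from h import *
o=get_obs();print(o['q'],o['ee_pos'],o['tcp_rot'])"
```

```text
[ 7.55930031e+00 -2.51076322e+01 -1.56962663e+01  9.93478963e+01
  4.54054384e-04  1.05129938e+02] [0.32528038 0.04316879 0.2315551 ] [ 1.79938849e+02 -1.70044478e-02  8.24293713e+01]
```

Request:
{"name": "servo_tool", "arguments": {"moves": [[[0,0,0],[-0.04,0.029,0.01],0],[[0,0,0],[-0.04,0.029,0.01],0],[[0,0,0],[-0.04,0.029,0.01],0],[[0,0,0],[-0.04,0.029,0.01],0],[[0,0,0],[-0.04,0.029,0.01],0],[[0,0,0.5],[-0.04,0.029,0.01],0],[[0,8,0],[0,0,0],0],[[0,8,0],[0,0,0],0],[[0,8,0],[0,0,0],0],[[0,8,0],[0,0,0],0],[[0,8,0],[0,0,0],0],[[0,8,0],[0,0,0],0]]}}

```text
time: 5.1
ee_pos: [0.4652, -0.2146, 0.1726]
tcp_rot: [179.8, -48.2, 82.0]
wrist_force: [0.2, -0.1, -0.8]
opening: -0.0002
grasp_force: 0.0
```

```bash
cat >> h.py <<'E'
O=np.array([.4985,.0385,0]); Rb=Ro.from_euler('z',-8,degrees=True)
def st():
    o=get_obs(); T=Ro.from_euler('xyz',o['tcp_rot'],degrees=True)
    np.set_printoptions(precision=4,suppress=True)
    print("t",o['time'],"q",o['q'],"\nbinder tcp mm",Rb.inv().apply(o['ee_pos']-O)*1000,"toolz(b)",(Rb.inv()*T).apply([0,0,1]),"toolx",(Rb.inv()*T).apply([1,0,0]),"F(b)",Rb.inv().apply(o['wrist_force']))
    return o,T
E
python3 -c "
from h import *
st()"
```

```text
t 5.1 q [-44.3704  23.9812  13.2671 112.6894  37.0865  42.2491] 
binder tcp mm [   2.2169 -255.3069  172.5979] toolz(b) [ 0.004  0.746 -0.666] toolx [0.0002 0.666  0.746 ] F(b) [ 0.1942 -0.0907 -0.7536]
```

Request:
{"name": "servo_tool", "arguments": {"moves": [[[0,8,0],[0,0,0],0],[[0,0,0],[-0.027,0.001,0.024],0],[[0,0,0],[-0.027,0,0.024],0],[[0,0,0],[-0.027,0,0.024],0],[[0,0,0],[-0.027,0,0.024],0],[[0,0,0],[0,0,0],0],[[0,0,0],[0,0,0],0]]}}

```text
time: 5.8
ee_pos: [0.4684, -0.1948, 0.0293]
tcp_rot: [-179.9, -56.0, 81.9]
wrist_force: [0.3, 0.4, -0.2]
opening: 0.0002
grasp_force: 0.0
```

```bash
python3 -c "
from h import *
st()
im,d=camera('side');cv2.imwrite('pics/s1.png',cv2.resize(im[100:300,220:460,::-1],None,fx=3,fy=3))
r=mark_of('leaf_tab','side');print([(x['score'],Rb.inv().apply(w('',  'side',x['xyz'])-O)) for x in r])
"
```

```text
t 5.8 q [-44.5744  33.588    5.3919 103.277   41.8003  37.0745] 
binder tcp mm [   2.6965 -235.2596   29.3387] toolz(b) [ 0.0007  0.8295 -0.5586] toolx [0.0014 0.5586 0.8295] F(b) [ 0.2907  0.426  -0.191 ]
[(0.79, array([ 0.0016, -0.1759,  0.0476]))]
```

View pics/s1.png

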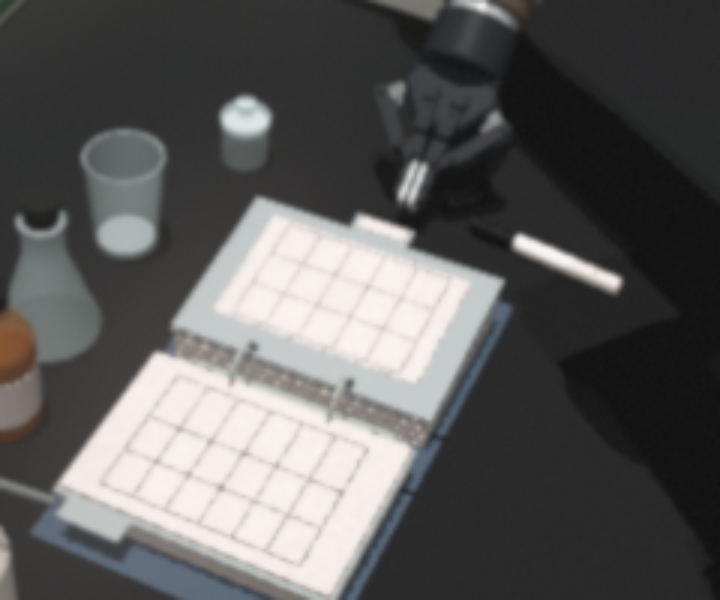

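Request:
{"name": "servo_tool", "arguments": {"moves": [[[0,0,0],[0.01,0,0.0155],0],[[0,0,0],[0.01,0,0.0155],0],[[0,0,0],[0.0105,0,0.016],0],[[0,0,0],[0,0,0],0],[[0,0,0],[0,0,0],0]]}}

```text
time: 6.4
ee_pos: [0.4769, -0.14, 0.0291]
tcp_rot: [179.8, -55.9, 82.2]
wrist_force: [0.6, 0.7, 0.2]
opening: 0.0001
grasp_force: 0.0
```

```bash
cat > plan.py <<'E'
from h import *
import sys
# args: list of theta:r:alpha:x
def pose(th,r,al,x):
    th,al=np.radians([th,al]); u=np.array([-np.cos(th),np.sin(th)]); n=np.array([-np.sin(th),-np.cos(th)]); p=np.array([np.sin(al),np.cos(al)]); t=np.array([np.cos(al),-np.sin(al)])
    c=np.array([0,33.5])+r*u+1.5*n-11*p
    M=np.array([[0,1,0],[p[0],0,t[0]],[p[1],0,t[1]]])
    return np.array([x,*c])/1000, Ro.from_matrix(M)
o,T=st(); P=Rb.inv().apply(o['ee_pos']-O); R=Rb.inv()*T
for a in sys.argv[1:]:
    p2,R2=pose(*map(float,a.split(':')))
    rv=(R.inv()*R2).as_rotvec(degrees=True); s=R.inv().apply(p2-P)
    print(a,"turn",rv.round(1),"shift",s.round(4)); P,R=p2,R2
E
python3 plan.py 10:171:34:3 16:170:34:3 22:169:34:3 28:168:34:3 34:167:34:3 40:166:34:3 45:165:36:3 50:165:40:3
```

```text
t 6.4 q [-40.1177  28.5379  -1.2675  98.2389  44.629   41.7473] 
binder tcp mm [   3.4302 -179.7763   29.1365] toolz(b) [ 0.002   0.8282 -0.5605] toolx [-0.0016  0.5605  0.8282] F(b) [0.5055 0.8046 0.2495]
10:171:34:3 turn [0.1 0.1 0.1] shift [ 0.0222 -0.0004 -0.009 ]
16:170:34:3 turn [0. 0. 0.] shift [ 0.017   0.     -0.0056]
22:169:34:3 turn [0. 0. 0.] shift [ 0.0174  0.     -0.0038]
28:168:34:3 turn [0. 0. 0.] shift [ 0.0176  0.     -0.0019]
34:167:34:3 turn [0. 0. 0.] shift [ 0.0176  0.     -0.0001]
40:166:34:3 turn [0. 0. 0.] shift [0.0174 0.     0.0018]
45:165:36:3 turn [ 0. -2.  0.] shift [0.0142 0.     0.0026]
50:165:40:3 turn [ 0. -4.  0.] shift [0.0142 0.     0.002 ]
```

Request:
{"name": "servo_tool", "arguments": {"moves": [[[0,0,0],[0.011,0,-0.0045],0],[[0,0,0],[0.011,0,-0.0045],0],[[0,0,0],[0.0085,0,-0.0028],0],[[0,0,0],[0.0085,0,-0.0028],0],[[0,0,0],[0.0087,0,-0.0019],0],[[0,0,0],[0.0087,0,-0.0019],0]]}}

```text
time: 7.0
ee_pos: [0.4787, -0.1231, 0.0854]
tcp_rot: [180.0, -56.0, 81.9]
wrist_force: [0.1, -2.1, -1.0]
opening: 0.0001
grasp_force: 0.8
```

```bash
cat > look.py <<'E'
from h import *
import sys
for cam in ("side","top"):
    im,d=camera(cam); r=mark_of('leaf_tab',cam)
    for x in r[:2]:
        b=Rb.inv().apply(w('',cam,x['xyz'])-O)*1000; print(cam,round(x['score'],2),b.round(1),"theta",round(np.degrees(np.arctan2(b[2]-33.5,-b[1])),1),"r",np.hypot(b[1],b[2]-33.5).round(0))
    r=mark_of('under_leaf_tab',cam)
    for x in r[:1]: print(" under",round(x['score'],2),(Rb.inv().apply(w('',cam,x['xyz'])-O)*1000).round(1))
    r=mark_of('binder',cam)
    for x in r[:1]: print(" binder",round(x['score'],2),(Rb.inv().apply(w('',cam,x['xyz'])-O)*1000).round(1))
    if len(sys.argv)>1: cv2.imwrite(f'pics/{sys.argv[1]}_{cam}.png',cv2.resize(im[100:300,180:460,::-1],None,fx=2.5,fy=2.5))
E
python3 look.py a; python3 plan.py 28:168:34:3 34:167:34:3 40:166:34:3 45:165:36:3 50:165:40:3 55:165:45:3 60:165:50:3
```

```text
under 0.64 [ -64.3 -173.8   31. ]
 binder 0.87 [ 3.2  2.2 -1.5]
top 0.71 [   0.4 -163.1  104.7] theta 23.6 r 178.0
 under 0.86 [ -72.4 -174.6   31.9]
 binder 0.74 [-1.7 -1.2 -1.4]
t 7.4 q [-38.734   24.157   -0.6338 102.338   45.5004  43.337 ] 
binder tcp mm [   2.7118 -162.9398   84.2372] toolz(b) [ 0.0009  0.8293 -0.5588] toolx [0.0014 0.5588 0.8293] F(b) [ 0.793  -0.2712 -0.3451]
28:168:34:3 turn [ 0.  -0.  -0.1] shift [ 0.019   0.0003 -0.0035]
34:167:34:3 turn [0. 0. 0.] shift [ 0.0176  0.     -0.0001]
40:166:34:3 turn [0. 0. 0.] shift [0.0174 0.     0.0018]
45:165:36:3 turn [ 0. -2.  0.] shift [0.0142 0.     0.0026]
50:165:40:3 turn [ 0. -4.  0.] shift [0.0142 0.     0.002 ]
55:165:45:3 turn [ 0. -5.  0.] shift [0.0141 0.     0.002 ]
60:165:50:3 turn [ 0. -5.  0.] shift [0.0141 0.     0.002 ]
```

View pics/a_side.png

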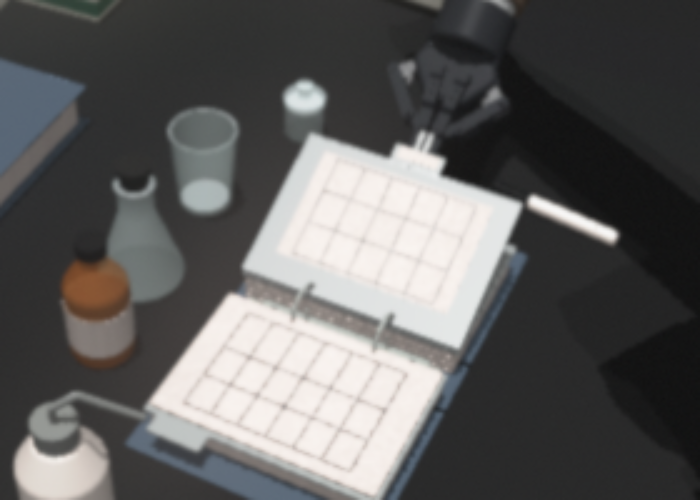

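The leaf is lifting on the fingertip (tab at about (417,158)), with the second divider flat and the binder in place. I'll continue along the arc.

Request:
{"name": "servo_tool", "arguments": {"moves": [[[0,0,0],[0.0095,0,-0.0017],0],[[0,0,0],[0.0095,0,-0.0017],0],[[0,0,0],[0.0088,0,0],0],[[0,0,0],[0.0088,0,0],0],[[0,0,0],[0.0087,0,0.0009],0],[[0,0,0],[0.0087,0,0.0009],0],[[0,-2,0],[0.0142,0,0.0026],0],[[0,-4,0],[0.0142,0,0.002],0],[[0,-5,0],[0.0141,0,0.002],0],[[0,-5,0],[0.0141,0,0.002],0]]}}

```text
time: 8.4
ee_pos: [0.4886, -0.0527, 0.1697]
tcp_rot: [180.0, -39.8, 81.9]
wrist_force: [0.2, -0.6, -0.7]
opening: 0.0001
grasp_force: 0.7
```

```bash
python3 look.py; python3 plan.py 65:165:55:3 70:165:60:2 75:165:65:1 80:165:70:0 85:165:75:-2 90:165:80:-4 95:165:85:-6 100:165:90:-8 105:164:90:-10 110:163:90:-12 115:162:90:-14 120:161:90:-16
```

```text
side 0.89 [ -0.8 -89.7 183.8] theta 59.2 r 175.0
 under 0.77 [ -63.1 -174.1   30. ]
 binder 0.93 [ 0.   0.  -3.7]
top 0.83 [ -3.5 -85.5 188.6] theta 61.1 r 177.0
 under 0.66 [ -71.6 -174.3   29.8]
 binder 0.96 [ 0.4  0.4 -2.4]
t 8.8 q [-26.9574   5.4751  -4.3921  95.4658  37.5206  65.9977] 
binder tcp mm [  2.6434 -92.6035 167.6847] toolz(b) [-0.0005  0.6441 -0.7649] toolx [0.0035 0.7649 0.6441] F(b) [ 0.0551 -1.1199  0.4032]
65:165:55:3 turn [-0.  -5.1 -0.2] shift [0.015  0.0003 0.0016]
70:165:60:2 turn [ 0. -5.  0.] shift [ 0.0141 -0.001   0.002 ]
75:165:65:1 turn [ 0. -5.  0.] shift [ 0.0141 -0.001   0.002 ]
80:165:70:0 turn [ 0. -5.  0.] shift [ 0.0141 -0.001   0.002 ]
85:165:75:-2 turn [ 0. -5.  0.] shift [ 0.0141 -0.002   0.002 ]
90:165:80:-4 turn [ 0. -5.  0.] shift [ 0.0141 -0.002   0.002 ]
95:165:85:-6 turn [ 0. -5.  0.] shift [ 0.0141 -0.002   0.002 ]
100:165:90:-8 turn [ 0. -5.  0.] shift [ 0.0141 -0.002   0.002 ]
105:164:90:-10 turn [0. 0. 0.] shift [ 0.0138 -0.002   0.004 ]
110:163:90:-12 turn [0. 0. 0.] shift [ 0.0133 -0.002   0.0051]
115:162:90:-14 turn [0. 0. 0.] shift [ 0.0128 -0.002   0.0062]
120:161:90:-16 turn [0. 0. 0.] shift [ 0.0121 -0.002   0.0073]
```

Request:
{"name": "servo_tool", "arguments": {"moves": [[[0,-5,0],[0.015,0,0.0016],0],[[0,-5,0],[0.0141,0,0.002],0],[[0,-5,0],[0.0141,0,0.002],0],[[0,-5,0],[0.0141,0,0.002],0],[[0,-5,0],[0.0141,0,0.002],0],[[0,-5,0],[0.0141,0,0.002],0],[[0,-5,0],[0.0141,0,0.002],0],[[0,-5,0],[0.0141,0,0.002],0],[[0,0,0],[0.0138,0,0.004],0],[[0,0,0],[0.0133,0,0.005],0],[[0,0,0],[0.0128,0,0.006],0],[[0,0,0],[0.0121,0,0.007],0]]}}

```text
time: 10.0
ee_pos: [0.5113, 0.1061, 0.1748]
tcp_rot: [-180.0, -0.1, 81.9]
wrist_force: [0.5, 0.4, 0.6]
opening: -0.0002
grasp_force: 0.4
```

```bash
python3 look.py b; python3 plan.py 120:160:90:3 126:159:90:3 132:158:90:3  138:157:90:3 144:156:90:3 150:155:90:3 156:154:90:3 162:153:90:3 168:152:90:3
```

```text
side 0.8 [  1.8  82.  185.1] theta 118.4 r 172.0
 under 0.91 [ -64.2 -177.8   28.9]
 binder 0.66 [-1.   2.2  2.9]
 under 0.81 [ -71.1 -175.3   28.6]
 binder 0.74 [ 3.7  2.1 -3.8]
t 10.4 q [ 11.6464   0.3214  -0.8798  88.7711   0.0043 109.7675] 
binder tcp mm [  3.3205  68.0235 176.0099] toolz(b) [ 0.0004  0.0002 -1.    ] toolx [0.0021 1.     0.0002] F(b) [0.5723 0.1864 0.1236]
120:160:90:3 turn [ 0.  -0.  -0.1] shift [-0.0003 -0.0003  0.0032]
126:159:90:3 turn [0. 0. 0.] shift [0.0135 0.     0.0098]
132:158:90:3 turn [0. 0. 0.] shift [0.0124 0.     0.0111]
138:157:90:3 turn [0. 0. 0.] shift [0.0111 0.     0.0123]
144:156:90:3 turn [0. 0. 0.] shift [0.0097 0.     0.0133]
150:155:90:3 turn [0. 0. 0.] shift [0.0082 0.     0.0141]
156:154:90:3 turn [0. 0. 0.] shift [0.0066 0.     0.0148]
162:153:90:3 turn [0. 0. 0.] shift [0.005  0.     0.0153]
168:152:90:3 turn [0. 0. 0.] shift [0.0033 0.     0.0156]
```

View pics/b_side.png

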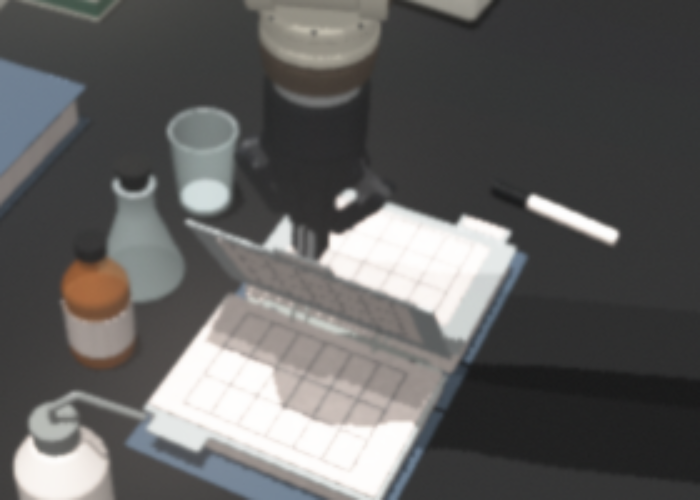

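Request:
{"name": "servo_tool", "arguments": {"moves": [[[0,0,0],[0.0065,0,0.0065],0],[[0,0,0],[0.0065,0,0.0065],0],[[0,0,0],[0.0124,0,0.0111],0],[[0,0,0],[0.0111,0,0.0123],0],[[0,0,0],[0.0097,0,0.0133],0],[[0,0,0],[0.0082,0,0.0141],0],[[0,0,0],[0.0066,0,0.0148],0],[[0,0,0],[0.005,0,0.0153],0],[[0,0,0],[0.0033,0,0.0156],0]]}}

```text
time: 11.3
ee_pos: [0.5208, 0.1749, 0.0647]
tcp_rot: [-180.0, 0.0, 81.9]
wrist_force: [0.1, 0.1, 0.5]
opening: 0.0002
grasp_force: 0.4
```

```bash
python3 look.py; python3 plan.py 174:152:90:3 180:152:90:3
```

```text
side 0.8 [  1.8 170.1  66. ] theta 169.2 r 173.0
side 0.3 [-43.8 269.2   0.4] theta -173.0 r 271.0
 under 0.74 [ -66.1 -174.9   31.5]
 binder 0.72 [ 1.5  1.4 -0.2]
 under 0.82 [ -71.1 -174.    31.7]
 binder 0.82 [ 1.1 -0.6 -1.4]
t 11.7 q [ 18.4919   4.8747  -8.2084  76.8456  -0.0036 116.5946] 
binder tcp mm [  3.7313 137.7036  67.0062] toolz(b) [ 0.0011  0.0005 -1.    ] toolx [0.0018 1.     0.0005] F(b) [ 0.2408 -0.6109 -0.324 ]
174:152:90:3 turn [ 0.1 -0.  -0.1] shift [ 0.0023 -0.0008  0.0161]
180:152:90:3 turn [0. 0. 0.] shift [0.001  0.     0.0159]
```

Request:
{"name": "servo_tool", "arguments": {"moves": [[[0,0,0],[0.005,0,0.008],0],[[0,0,0],[0.004,0,0.008],0],[[0,0,0],[0.003,0,0.007],0],[[0,0,0],[0,0,0.004],0],[[0,0,0],[0,0,0.002],0],[[0,0,0],[0,0,0.001],0],[[0,0,0],[0,0,0.001],0]]}}

```text
time: 12.4
ee_pos: [0.5226, 0.1863, 0.0353]
tcp_rot: [180.0, -0.0, 81.9]
wrist_force: [-0.8, 0.0, 0.1]
opening: -0.0002
grasp_force: 0.3
```

Request:
{"name": "servo_tool", "arguments": {"moves": [[[0,0,0],[0,0,0.001],0],[[0,0,0],[0,0,0.001],0],[[0,0,0],[0,0,0],0]]}}

```text
time: 12.7
ee_pos: [0.5228, 0.1863, 0.0348]
tcp_rot: [179.9, -0.0, 81.9]
wrist_force: [-6.0, -1.4, 11.9]
opening: -0.0003
grasp_force: 5.9
```

Request:
{"name": "servo_tool", "arguments": {"moves": [[[0,0,0],[0,0,0.0007],0],[[0,0,0],[0,0,0],0],[[0,0,0],[0,0,0],0]]}}

```text
time: 13.0
ee_pos: [0.5228, 0.1863, 0.0347]
tcp_rot: [179.9, -0.0, 81.9]
wrist_force: [-7.4, -2.8, 15.6]
opening: -0.0003
grasp_force: 8.2
```

Request:
{"name": "servo_tool", "arguments": {"moves": [[[0,0,0],[0,0,-0.003],0],[[0,0,0],[0,0,-0.01],0],[[0,0,0],[0,0,-0.025],0],[[0,0,0],[-0.01,0,-0.04],0],[[0,0,0],[-0.02,-0.01,-0.04],0],[[0,0,0],[-0.02,-0.03,-0.04],0],[[0,0,0],[-0.02,-0.04,-0.03],0],[[0,0,0],[-0.02,-0.04,-0.01],0],[[0,0,0],[-0.01,-0.04,0],0],[[0,0,0],[0,-0.03,0],0],[[0,0,0],[0,0,0],0],[[0,0,0],[0,0,0],0]]}}

```text
time: 14.2
ee_pos: [0.3259, 0.1163, 0.2262]
tcp_rot: [179.9, -0.1, 82.0]
wrist_force: [-0.6, 0.2, 0.2]
opening: -0.0
grasp_force: 0.0
```

```bash
python3 look.py c; python3 - <<'E'
from h import *
for cam in("top","side"):
    im,d=camera(cam); P,u,v=cloud(cam,d,np.ones(d.shape,bool)); b=Rb.inv().apply(P-O)
    for lo,hi,nm in((.03,.155,"left"),(.163,.182,"tab")):
        s=(np.abs(b[:,0])<(.09 if nm=="left" else .02))&(b[:,1]>lo)&(b[:,1]<hi)&(b[:,2]<.08); print(cam,nm,np.median(b[s,2]).round(4),np.polyfit(b[s,1],b[s,2],1))
    s=(np.abs(b[:,0])<.09)&(b[:,1]<-.03)&(b[:,1]>-.15)&(b[:,2]<.08); print(cam,"right",np.median(b[s,2]).round(4),np.polyfit(b[s,1],b[s,2],1))
st()
E
```

```text
side 0.59 [ -0.6 175.3  32.6] theta -179.7 r 175.0
 under 0.79 [ -62.9 -176.    28.8]
 binder 0.85 [ 2.5  0.6 -0.1]
top 0.9 [ -1.6 175.4  35.2] theta 179.5 r 175.0
 under 0.62 [ -73.5 -172.6   31.4]
 binder 0.66 [ 0.2 -0.7 -0.2]
top left 0.0348 [0.00143575 0.03469563]
top tab 0.0345 [-0.05235868  0.04347037]
top right 0.0315 [0.00117073 0.0316188 ]
side left 0.0345 [-0.00194718  0.03477724]
side tab 0.0309 [-0.08198681  0.03281978]
side right 0.0317 [-0.00275531  0.03139146]
t 14.7 q [ 19.6114 -22.766  -14.85    97.9524  -0.0004 117.7053] 
binder tcp mm [-181.6538   52.8782  225.277 ] toolz(b) [-0.0006 -0.0003 -1.    ] toolx [ 0.0016  1.     -0.0003] F(b) [-0.3687 -0.5897  0.4794]
```

View pics/c_side.png

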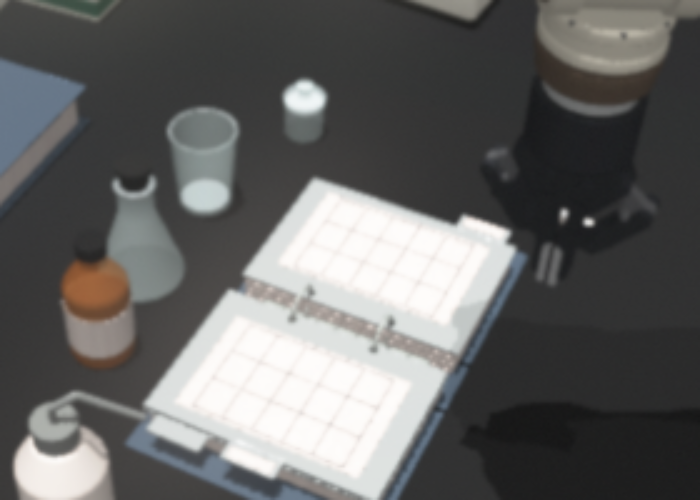

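The picture shows the divider lying flat on the left (tab at about (250,458)). Its slope is about 0 and its top is at z ≈ 34.7 mm. The second divider is flat on the right, and everything else is undisturbed.

```bash
python3 -c "
from workcell import *
print(job_done())"
```

```text
the job is handed in; nothing more can be done
None
```

The top divider is turned over and pressed flat on the left-hand page (16 N at most in the readings), the second divider still lies flat on the right, the binder and the things around it show no movement in the last camera check, the hand is clear, and I handed the job in at about 15 s.

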